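Pack the bartender's tool tray

ROBOT

A 7-joint arm with a two-finger parallel gripper is mounted at the origin on a cart in front of the work surface, level with it; the furniture and walls round the work are solid. World frame = base frame: x ahead of the robot, y to its left, z up, the work surface at z = 0. Lengths are in mm, angles in rad, forces in N, time in s.
With the tool pointing down it reaches from about 425 to 950 mm from the base axis. Payload 16.7 kg.
Tool frame: the origin (TCP) lies midway between the tips of the shut fingers; the grasp point (between the pads) lies 19 mm behind it; z points along the fingers, y is the line along which they close (so a half turn about z gives the same grasp; the last joint's range is limited). The gripper opens to 94 mm and grips with 3 to 60 N. Pads are 16 mm wide; open, the fingers measure 119 mm over their backs; the gripper's body (75 mm by 177 mm) begins 78 mm behind the grasp point.
Start: joints at [0.955, 0.426, 0.074, 1.606, -0.034, 1.111, -0.067], TCP at [303.735, -602.76, 205.467] pointing down, gripper open.
Joint ranges: [-2.85, 2.85], [-0.5, 2.14], [-1.23, 1.37], [0.21, 2.46], [-1.02, 4.16], [0.16, 2.05], [-2.73, 2.73]. Speed limits (rad/s): [1.89, 1.89, 2.39, 2.39, 3.01, 3.01, 3.01].

INTERFACE

Orientations are given as a unit quaternion [x, y, z, w].
In Python, from rig import env gives the robot as it stands.
- The arm moves only by the tool carry_out, never from a script. Its arguments are lists of equal length, an entry for each row: "linear": the shift along the world's x, y, z in parts of the range, where 1.0 means 750 mm, a list of three; "twist": the turn, a rotation vector about the world's x, y, z in a scale on which 1.0 is pi rad, a list of three. In form: {"linear": [[dx, dy, dz], ...], "twist": [[rx, ry, rz], ...]}. A call has 1 to 8 rows; each row is the pose to reach, as a shift and turn from the pose commanded when the call began; what a row does not reach only later rows make up. A row lasts 1/10 s, in which the tool goes at most 50 mm and 8.59 degrees, less where a joint would pass 70% of its speed; a pose out of reach is approached as far as the arm can. Shift and turn numbers lie between -1 and 1, and a call with a number outside is refused. A call with a gripper value outside its range is refused whole. "fingers" is the opening, from 0 (shut) to 1 (fully open), set as the call begins (left out, the last holds). The fingers move at their own pace and stop on an object; "squeeze" is the grip in N (left out, the last holds). Time passes only in rows, so rows that repeat a pose let the fingers close. It gives the time, the measured TCP pose, the force, the opening and the grip force at its end, in the units of the state.
- env.get_state(): the state, without advancing time (a new reading comes with each control period).
- env.grab_frame(name): name is "side" or "top" or "wrist"; returns (picture, depth): 400x640x3 uint8, red, green, blue; 400x640 float32, mm along the optical axis (not along the pixel's ray), 0 where there is no reading.
- env.get_calibration(name): a dict with "fx", "fy", "cx", "cy" (pixels), "R" (3x3) and "t" (3): a world point X has camera coordinates R X + t. Camera axes: x right, y down, z forward; pixel columns grow to the right and rows downward; lengths in mm; the calibration is good to about 2 mm. A picture is of the moment at which its call begins: read the wrist's pose just before it. get_calibration takes no time and is no camera call; for the wrist camera it gives the pose at the moment of the call.
- env.hand_in(): hands the job in; it is judged then, once.
The state is a dict: "time": time; "qpos": joint angles; "qd": joint speeds; "joint_torque": joint torques, N m; "tool_pos": TCP position; "tool_rot": TCP orientation; "contact_force": force on the tool from outside, world axes, zero at the start; "wrist_torque": the same for the moment, N m; "gripper_width": finger opening in mm; "grasp_force": force on a finger pad.
Only numpy, scipy, OpenCV 4.12 (cv2) and the standard library are available. Lean on these libraries where they do the work, as an engineer would, in place of code of your own. Each camera call takes 0.05 s, during which the arm holds its last target. There are 200 camera calls.

TASK

Pack the wooden tool tray for the evening: lay the corkscrew and the bottle opener down in the beds cut to their shapes, and stand the steel jigger and the small beaker upright in their round wells, the jigger in the narrower one and the beaker in the wider one, each fully down in its place. The pepper mill and the water tumbler do not belong in the tray: leave them standing where they are.

Things in the scene. Friction and masses are not known exactly. Their poses are not given: they have to be found in the camera images.
- corkscrew: T corkscrew lying flat, 116 mm long, about 100 g. Origin: underside, mid length, on the screw's line; z up, x along the wooden handle (92 mm long, 22 thick, centre line at y = +47, 11 mm high), steel screw from the handle's middle to its tip at y = -58. Shank 6 mm thick: grip across the handle (closing along y), 25 mm beside the middle. Balance point y = +37.
- bottle_opener: Flat opener lying down, 113 mm long, about 95 g. Origin: underside, mid length; z up, +y from the steel head (38 mm wide, 3 thick, 6 mm up, outer end y = -57) to the grip's end (y = +57). Red grip 19 mm wide, 12 high, from y = -12 to +47. Balance point y = +12: grip there, closing along x.
- jigger: Waisted double-cone steel measure (jigger) standing upright: 76 mm high, foot 43 mm and upper rim 38 mm across; acts as a plain round of that size when gripped. About 80 g. Origin: centre of the underside, z up.
- beaker: Small opaque light-grey beaker, open at the top, upright: 69 mm high, 59 mm across the rim, tapering to 47 mm at the foot. About 110 g; grip it round the body. Origin: centre of the underside, z up.
- pepper_mill: Turned wooden pepper mill with a waist, 112 mm high, 52 mm across. Not part of the tool set: leave it. Origin: centre of the underside, z up.
- tumbler: Clear glass water tumbler, beaker-shaped, 84 mm high, 64 mm across the rim. Not part of the tool set: leave it. Origin: centre of the underside, z up.
- corkscrew_bed: Tray insert 108 x 144 (x, y) x 20 mm with a T-shaped felt-lined recess 7 mm deep (floor 13 mm above the origin): handle trough 39 mm wide along x at y = +47, screw trough 28 mm wide down to y = -66. The corkscrew is home when its origin and axes match these in plan. Origin: centre of its underside, 5 mm above the bar top; z up. In either of the tray's two long bays.
- opener_bed: Tray insert 108 x 144 (x, y) x 20 mm, felt-lined recess 7 mm deep (floor 13 mm above the origin): 56 mm wide for the head, y = -65 to -16, 34 mm wide for the grip, on to y = +65; finger channel 98 mm wide across it, y = 0 to 30. The opener is home when its origin and axes match these in plan. Origin: centre of its underside, 5 mm above the bar top; z up. In either of the tray's two long bays.
- jigger_well: Tray insert 108 x 84 (x, y) x 20 mm with a round felt-lined well at its centre, 56 mm across, 14 mm deep (floor 6 mm above the origin), edge chamfered 2 mm; the jigger's place. Origin: centre of its underside, 5 mm above the bar top; z up. In either of the tray's two short bays.
- beaker_well: Tray insert 108 x 84 (x, y) x 20 mm with a round felt-lined well at its centre, 70 mm across, 14 mm deep (floor 6 mm above the origin), edge chamfered 2 mm; the beaker's place. Origin: centre of its underside, 5 mm above the bar top; z up. In either of the tray's two short bays.
Not all that is in view belongs to the job. There is more than one size of the bottle_opener; the one meant has the size given above.

How it is judged (in metres and radians):
At the end, for the whole second after the job is handed in: Corkscrew and opener flat on their beds' floors (15 mm, 0.2 rad, at most 3.5 mm high, tilt 0.06); jigger in the narrower well (12 mm) and beaker in the wider (15 mm), at most 4 mm above the floor, upright within 0.08 rad; all at rest; mill and tumbler upright within 20 mm of their start (horizontal distance between corkscrew and corkscrew_bed below 0.015 m and z of corkscrew in the frame of corkscrew_bed below 0.0165 m and angle between the y axis of corkscrew and the y axis of corkscrew_bed, either way round below 0.2 rad and angle between each of corkscrew, bottle_opener's own z axis and vertical below 0.06 rad and horizontal distance between bottle_opener and opener_bed below 0.015 m and z of bottle_opener in the frame of opener_bed below 0.0165 m and angle between the y axis of bottle_opener and the y axis of opener_bed, either way round below 0.2 rad and horizontal distance between jigger and jigger_well below 0.012 m and z of jigger in the frame of jigger_well below 0.01 m and angle between each of jigger, beaker's own z axis and vertical below 0.08 rad and horizontal distance between beaker and beaker_well below 0.015 m and z of beaker in the frame of beaker_well below 0.01 m and linear speed of each of corkscrew, bottle_opener, jigger, beaker below 0.02 m/s and distance of each of pepper_mill, tumbler from where it was at the start of the episode below 0.02 m and angle between each of pepper_mill, tumbler's own z axis and vertical below 0.15 rad); the robot touches nothing.
It fails at once if the pepper mill is moved more than 20 mm (distance of pepper_mill from where it was at the start of the episode above 0.02 m).
It fails at once if the tumbler is moved more than 20 mm (distance of tumbler from where it was at the start of the episode above 0.02 m).
It also fails if it takes over 118 s, if anything falls off the work surface, if the arm or the gripper's body presses on something with over 40 N, if the wrist force passes 120 N, or if a joint passes its speed limit or range.

## Working session

There is one attempt and no reset: what is moved stays moved. The work goes in short steps, Python scripts to look and compute and a tool call to move; the robot and the scene stay as the last step left them, time stands still between calls to the robot, and variables do not carry over. Pictures are saved under pics/ and viewed, at most 14 in all, crops included, and the job is handed in when it is done.

Besides the shell and the picture viewer there is one more tool, called after "Request:" by a JSON object that holds its "api" and its "payload". carry_out: Moves the arm, as the interface text tells. Its arguments: {"type":"object","properties":{"linear":{"type":"array"},"twist":{"type":"array"},"fingers":{"type":"number"},"squeeze":{"type":"number"}},"required":["linear","twist"]}

```bash
mkdir -p pics; ls
python3 - <<'E'
from rig import env
import cv2,numpy as np
s=env.get_state();print({k:np.round(v,3) for k,v in s.items()})
for n in('top','side'):
    p,d=env.grab_frame(n);np.savez(f'pics/{n}0.npz',p=p,d=d,**{k:v for k,v in env.get_calibration(n).items()})
    cv2.imwrite(f'pics/{n}0.png',p[...,::-1]);c=env.get_calibration(n);print(n,c)
E
```

```text
pics
{'time': np.float64(0.0), 'qpos': array([ 0.955,  0.427,  0.074,  1.607, -0.034,  1.111, -0.067]), 'qd': array([-0.001,  0.001,  0.   ,  0.001, -0.001, -0.001, -0.   ]), 'joint_torque': array([ 1.0000e-03, -9.3581e+01,  3.6680e+00, -4.5420e+01, -4.9000e-02,
        2.0000e-02,  0.0000e+00]), 'tool_pos': array([ 303.55 , -602.391,  204.787]), 'tool_rot': array([ 0.973,  0.231, -0.   , -0.001]), 'contact_force': array([0.408, 0.372, 0.179]), 'wrist_torque': array([ 0.002, -0.037,  0.005]), 'grasp_force': np.float64(0.0), 'gripper_width': np.float64(94.045)}
top {'fx': 370.098939841845, 'fy': 370.098939841845, 'cx': 324.11134064259534, 'cy': 199.39511979386657, 'R': array([[-0.02854657, -0.9994195 , -0.01859426],
       [-0.99311692,  0.03047067, -0.11309427],
       [ 0.1135952 ,  0.01523782, -0.99341026]]), 't': array([-43.7313357 , 445.03002903, 979.35426554])}
side {'fx': 387.21290116200976, 'fy': 387.21290116200976, 'cx': 316.18563020838843, 'cy': 192.6749107639316, 'R': array([[-9.77761186e-01, -2.09720984e-01, -4.14314461e-04],
       [-1.15673080e-01,  5.40936815e-01, -8.33070886e-01],
       [ 1.74936564e-01, -8.14496452e-01, -5.53166094e-01]]), 't': array([427.66766652, 136.04622433, 879.40576258])}
```

View pics/top0.png

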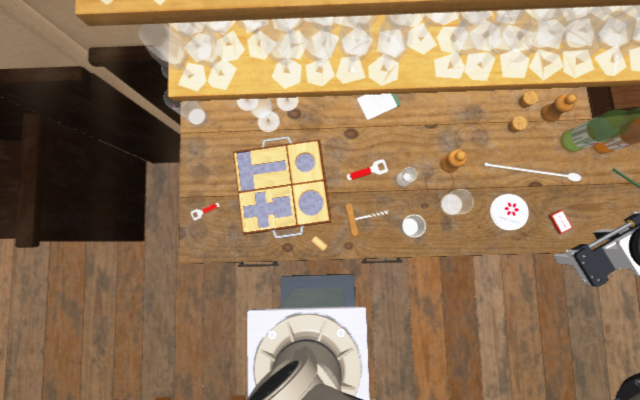

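View pics/side0.png

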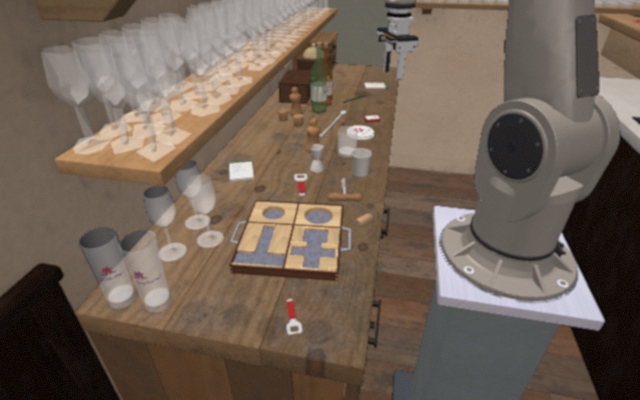

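```bash
cat > h.py <<'E'
import numpy as np,cv2
def load(f):
    z=np.load(f); return z['p'],z['d'],{k:z[k] for k in('fx','fy','cx','cy','R','t')}
def ray(c,uv,z):
    "cast pixels to plane z (world mm)"
    uv=np.atleast_2d(np.asarray(uv,float)); r=np.c_[(uv[:,0]-c['cx'])/c['fx'],(uv[:,1]-c['cy'])/c['fy'],np.ones(len(uv))]@c['R']
    o=-c['R'].T@c['t']; return o+r*((z-o[2])/r[:,2])[:,None]
def proj(c,X):
    q=np.atleast_2d(X)@c['R'].T+c['t']; return np.c_[c['fx']*q[:,0]/q[:,2]+c['cx'],c['fy']*q[:,1]/q[:,2]+c['cy']]
def cloud(c,d):
    v,u=np.indices(d.shape); q=np.stack([(u-c['cx'])/c['fx']*d,(v-c['cy'])/c['fy']*d,d],-1); return (q-c['t'])@c['R']
E
python3 - <<'E'
from h import *
p,d,c=load('pics/top0.npz'); W=cloud(c,d)
for n,(u,v) in dict(table=(330,250),tray=(243,222),jig=(406,175),beak=(413,225),tum=(457,202),mill=(458,156),shelfedge=(385,92),shelf2=(200,98),tableL=(188,240)).items(): print(n,d[v,u],W[v,u].round(),ray(c,(u,v),0).round()[0])
cv2.imwrite('pics/a.png',cv2.resize(p[125:275,180:480,::-1],None,fx=2.66,fy=2.66,interpolation=cv2.INTER_CUBIC))
p,d,c=load('pics/side0.npz'); W=cloud(c,d)
cv2.imwrite('pics/b.png',cv2.resize(p[90:290,210:400,::-1],None,fx=3,fy=3,interpolation=cv2.INTER_CUBIC))
for n,(u,v) in dict(jig=(317,148),beak=(361,152),tum=(347,130),shelf=(335,20),shelflow=(160,165)).items(): print(n,W[v,u].round())
E
```

```text
table 1007.8679 [307. -69.   5.] [307. -69.   0.]
tray 996.4799 [388. 163.  30.] [390. 170.  -0.]
jig 995.1421 [ 501. -279.   37.] [ 508. -287.    0.]
beak 1008.62946 [ 368. -297.    8.] [ 368. -299.    0.]
tum 1012.9825 [ 427. -420.    9.] [ 428. -423.    0.]
mill 925.6374 [ 533. -396.  109.] [ 557. -435.    0.]
shelfedge 781.17615 [ 640. -196.  270.] [ 751. -240.   -0.]
shelf2 784.7799 [640. 196. 272.] [752. 294.   0.]
tableL 1022.4967 [345. 323.   1.] [345. 323.   0.]
jig [ 499. -298.   63.]
beak [ 367. -316.   55.]
tum [ 427. -432.   70.]
shelf [  651. -1475.   224.]
shelflow [649. 241. 285.]
```

View pics/a.png

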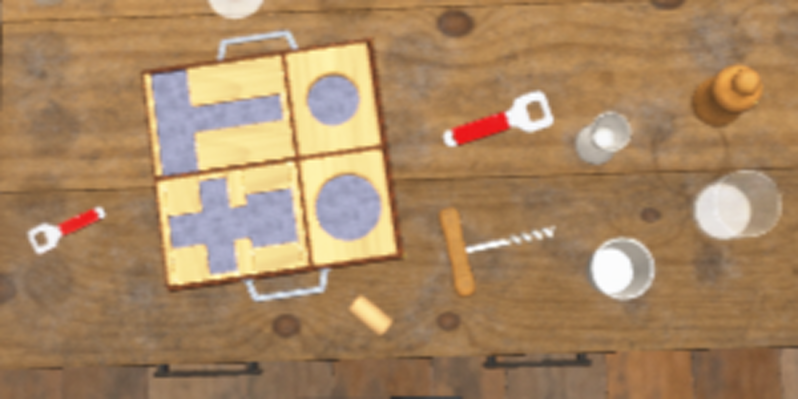

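View pics/b.png

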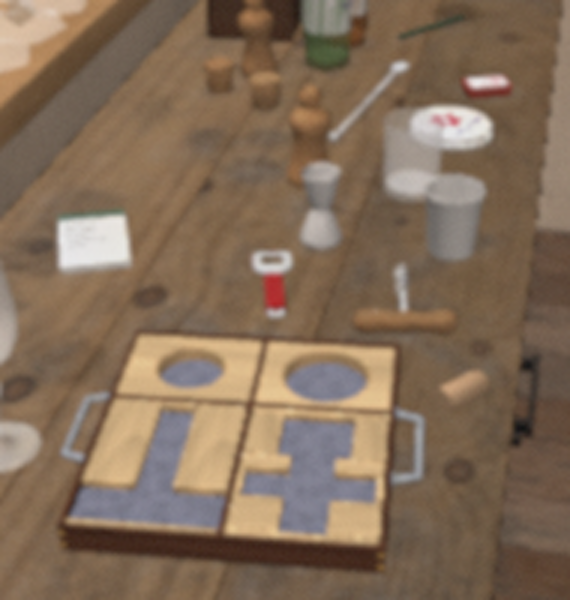

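Run:
```python
from h import *
p,d,c=load('pics/top0.npz'); W=cloud(c,d)
h=cv2.cvtColor(p,cv2.COLOR_RGB2HSV)
def comps(m,x0,y0,x1,y1,amin=15):
    k=np.zeros(m.shape,np.uint8);k[y0:y1,x0:x1]=m[y0:y1,x0:x1]
    n,l,s,ce=cv2.connectedComponentsWithStats(k,connectivity=4)
    return [np.argwhere(l==i)[:,::-1] for i in range(1,n) if s[i,4]>=amin]
def rect(px,z):
    X=ray(c,px,z)[:,:2].astype(np.float32); r=cv2.minAreaRect(X); return X.mean(0).round(1),np.round(r[0],1),np.round(r[1],1),round(r[2],1)
H,S,V=[h[...,i].astype(int) for i in range(3)]
print('blue');
for q in comps((H>100)&(H<150)&(S>25)&(V>90),230,138,335,238,40): print(len(q),rect(q,18),rect(q,11))
print('red')
for q in comps(((H<6)|(H>174))&(S>150)&(V>120),180,130,480,260): print(len(q),rect(q,12))
print('white')
for q in comps((S<50)&(V>150),180,130,480,260): print(len(q),rect(q,8))
print('handle')
for q in comps((H<16)&(S>140)&(V>120),340,195,365,240): print(len(q),rect(q,11))
# point cloud rim measures
p2,d2,c2=load('pics/side0.npz');W2=cloud(c2,d2)
for n,(x,y) in dict(jig=(500,-290),beak=(368,-305),tum=(427,-430),mill=(533,-396)).items():
  for nm,w in(('top',W),('side',W2)):
    m=(np.hypot(w[...,0]-x,w[...,1]-y)<50)&(w[...,2]>20)
    X=w[m]; print(n,nm,len(X),X.min(0).round(),X.max(0).round())
i=np.isfinite(W[...,2])&(W[...,2]>22)&(W[...,2]<40)
k=np.zeros(i.shape,np.uint8);k[138:240,230:335]=i[138:240,230:335]
print('tray',rect(np.argwhere(k)[:,::-1],28))
from rig import env
cw=env.get_calibration('wrist');s=env.get_state()
from scipy.spatial.transform import Rotation as Ro
Rt=Ro.from_quat(s['tool_rot']).as_matrix();o=-cw['R'].T@cw['t']
print('cam in tool',Rt.T@(o-s['tool_pos']),(cw['R']@Rt).round(3),cw['fx'],'\n',Rt.round(2))
```

```text
blue
726 (array([533.8, 136. ], dtype=float32), array([536.3, 112.8]), array([105.7, 126.9]), 6.5) (array([535.2, 137.4], dtype=float32), array([537.8, 114.1]), array([106.4, 127.8]), 6.5)
237 (array([549.6,  -6.4], dtype=float32), array([550.1,  -5.5]), array([47.1, 45.1]), 88.2) (array([551.1,  -5.9], dtype=float32), array([551.7,  -5.1]), array([47.5, 45.4]), 88.2)
424 (array([436.9, -18.9], dtype=float32), array([437.1, -19.4]), array([62.2, 61.8]), 43.5) (array([437.6, -18.6], dtype=float32), array([437.8, -19. ]), array([62.6, 62.2]), 43.5)
823 (array([424.3,  97.5], dtype=float32), array([421.6, 100. ]), array([126.3,  90.5]), 88.3) (array([425. ,  98.7], dtype=float32), array([422.2, 101.2]), array([127.2,  91.1]), 88.3)
red
142 (array([ 515.7, -158.7], dtype=float32), array([ 515.6, -158.5]), array([19.5, 55.4]), 16.8)
68 (array([430.7, 260.6], dtype=float32), array([430.6, 260.5]), array([13.8, 38.1]), 25.2)
white
79 (array([618.8,  74.8], dtype=float32), array([615.7,  73.9]), array([19.2, 82.4]), 6.4)
828 (array([536. , 136.2], dtype=float32), array([538.1, 114.5]), array
[... 1298 characters left out ...]
[ 515. -263.   79.]
jig side 207 [ 477. -302.   20.] [ 513. -261.   78.]
beak top 222 [ 335. -315.   21.] [ 392. -257.   75.]
beak side 389 [ 334. -318.   20.] [ 391. -256.   71.]
tum top 288 [ 390. -435.   20.] [ 453. -385.   88.]
tum side 182 [ 389. -442.   20.] [ 452. -381.   86.]
mill top 346 [ 513. -427.   20.] [ 558. -382.  115.]
mill side 289 [ 511. -414.   21.] [ 558. -380.  113.]
tray (array([486. ,  51.8], dtype=float32), array([471.7,  56. ]), array([287.7, 242.1]), 6.5)
cam in tool [  77.34965726   -0.36633143 -179.47095924] [[-0.001  1.    -0.001]
 [-0.963 -0.001 -0.27 ]
 [-0.27   0.001  0.963]] 352.17422468451156 
 [[ 0.89  0.45 -0.  ]
 [ 0.45 -0.89  0.  ]
 [-0.   -0.   -1.  ]]
```

Careful with the scale: shifts go in shares of 750 mm and turns go in shares of pi rad. That gives: 0.4 m / 0.75 = 0.5333, 0.146 m / 0.75 = 0.1947, 1.12 rad / 3.1416 = 0.3565.

Request:
{"api": "carry_out", "payload": {"linear": [[0.0267,0.0667,0.0267],[0.048,0.1333,0.0533],[0.0733,0.2,0.08],[0.0973,0.2667,0.1067],[0.12,0.3333,0.1267],[0.1467,0.4,0.1267],[0.1693,0.4667,0.1267],[0.1947,0.5333,0.1267]], "twist": [[0,0,0.0446],[0,0,0.0891],[0,0,0.1337],[0,0,0.1783],[0,0,0.2228],[0,0,0.2674],[0,0,0.3119],[0,0,0.3565]]}}

```text
time: 0.9
tool_pos: [435.6, -239.6, 300.0]
tool_rot: [0.7, 0.715, -0.0, 0.0]
contact_force: [1.1, -0.1, 0.3]
gripper_width: 94.0
grasp_force: 0.0
```

Scaled: 0.003 m / 0.75 = 0.004, 0.287 rad / 3.1416 = 0.0914.

Request:
{"api": "carry_out", "payload": {"linear": [[0,0.004,0],[0,0.004,0],[0,0.004,0],[0,0.004,0]], "twist": [[0,0,0.0446],[0,0,0.0891],[0,0,0.0914],[0,0,0.0914]]}}

```text
time: 1.3
tool_pos: [435.2, -238.7, 299.5]
tool_rot: [0.594, 0.804, -0.0, -0.0]
contact_force: [-0.3, -0.0, -0.3]
gripper_width: 93.9
grasp_force: 0.0
```

Run:
```python
from rig import env
import cv2,numpy as np
s=env.get_state();print(s['time'],s['qpos'].round(2),s['tool_pos'],s['tool_rot'])
c=env.get_calibration('wrist');p,d=env.grab_frame('wrist');np.savez('pics/w1.npz',p=p,d=d,**c);cv2.imwrite('pics/w1.png',p[...,::-1])
```

```text
1.3 [ 0.66  0.07 -0.3   1.86  0.02  1.22  0.65] [ 435.20703543 -238.69888222  299.52628169] [ 5.94062407e-01  8.04418934e-01 -3.73469503e-05 -1.86370170e-04]
```

View pics/w1.png

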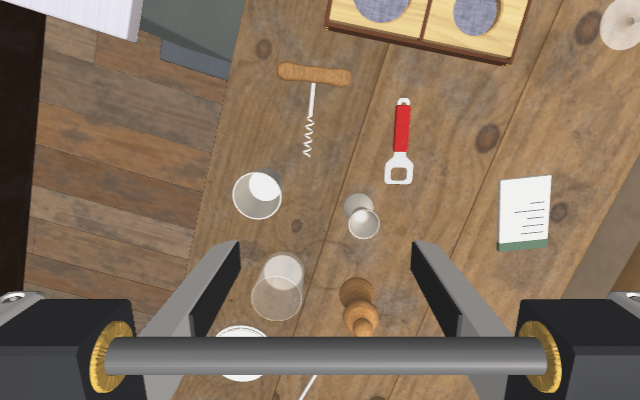

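Run:
```python
from h import *
p,d,c=load('pics/w1.npz'); H,S,V=[x.astype(int) for x in cv2.split(cv2.cvtColor(p,cv2.COLOR_RGB2HSV))]
def m(mask,x0,y0,x1,y1,z,n):
    k=np.zeros(mask.shape,np.uint8);k[y0:y1,x0:x1]=mask[y0:y1,x0:x1]
    nn,l,s,_=cv2.connectedComponentsWithStats(k);i=1+np.argmax(s[1:,4]);q=np.argwhere(l==i)[:,::-1]
    X=ray(c,q,z)[:,:2].astype(np.float32);r=cv2.minAreaRect(X);print(n,len(q),X.mean(0).round(1),np.round(r[0],1),np.round(r[1],1),round(r[2],1))
m(((H<6)|(H>174))&(S>150),380,90,420,170,12,'red')
m((S<60)&(V>150),380,140,420,190,8,'head')
m((H<16)&(S>125)&(V>110),270,58,360,92,11,'handle')
m((S<70)&(V>140),295,80,330,165,5,'screw')
print('opener end pts',ray(c,[(403,98),(398,185)],8).round(1))
print('corks pts',ray(c,[(278,70),(351,77),(314.5,74)],11).round(1),ray(c,(307,156),4).round(1))
W=cloud(c,d)
for n,(x,y,h,r) in dict(jig=(496,-281,76,19),beak=(363,-287,69,29.5),tum=(421,-412,84,32)).items():
    M=(np.hypot(W[...,0]-x,W[...,1]-y)<45)&(abs(W[...,2]-h)<5);X=W[M][:,:2].astype(np.float32)
    if len(X)>4: print(n,len(X),X.min(0),X.max(0),cv2.minEnclosingCircle(X), W[M][:,2].max())
print('rims', [ (n,ray(c,u,z).round(1)) for n,u,z in(('jig',(364,223),76),('beak',(257,195.5),69))])
print('table z',np.median(W[225:235,420:440,2]),np.median(W[150:170,340:370,2]))
```

```text
red 687 [ 513.4 -160.3] [ 513.5 -160.9] [19.5 58.4] 16.8
head 625 [ 529. -211.] [ 528.8 -210.6] [39.1 42.1] 17.1
handle 631 [ 382.4 -132.6] [ 385.7 -130.8] [92.1 21.3] 10.8
screw 387 [ 396.2 -186. ] [ 396.6 -186.3] [12.9 93.4] 9.3
opener end pts [[ 503.  -124.5    8. ]
 [ 536.4 -233.3    8. ]]
corks pts [[ 341.9 -139.1   11. ]
 [ 431.4 -120.3   11. ]
 [ 386.7 -130.3   11. ]] [[ 406.4 -232.3    4. ]]
jig 216 [ 476.40985 -299.196  ] [ 514.3619 -261.529 ] ((495.62677001953125, -280.4276428222656), 19.441913604736328) 78.03812347735217
beak 311 [ 333.44003 -315.74832] [ 392.09833 -257.2362 ] ((363.0016784667969, -286.4761657714844), 29.592815399169922) 70.9588186949648
tum 352 [ 388.61853 -435.82172] [ 452.3051  -371.87405] ((420.3537902832031, -404.1240539550781), 32.500511169433594) 85.78377642219746
rims [('jig', array([[ 495.3, -279.3,   76. ]])), ('beak', array([[ 362.9, -286. ,   69. ]]))]
table z 0.43535188716078876 0.1625387170359437
```

Scaled: -0.25 m / 0.75 = -0.3333, -0.205 m / 0.75 = -0.2733.

Request:
{"api": "carry_out", "payload": {"linear": [[0.0267,0.0253,-0.0533],[0.0533,0.0493,-0.1067],[0.08,0.0733,-0.16],[0.1067,0.0987,-0.2133],[0.1067,0.0987,-0.2733],[0.1067,0.0987,-0.3333],[0.1067,0.0987,-0.3333],[0.1067,0.0987,-0.3333]], "twist": [[0,0,0],[0,0,0],[0,0,0],[0,0,0],[0,0,0],[0,0,0],[0,0,0],[0,0,0]], "fingers": 0.6, "squeeze": 25}}

```text
time: 2.15
tool_pos: [515.3, -164.6, 50.2]
tool_rot: [0.593, 0.805, -0.0, -0.001]
contact_force: [0.3, 0.4, 0.8]
gripper_width: 56.4
grasp_force: 0.0
```

Scaled: -0.047 m / 0.75 = -0.0627, -0.04 m / 0.75 = -0.0533.

Request:
{"api": "carry_out", "payload": {"linear": [[0,0,-0.0333],[0,0,-0.0533],[0,0,-0.0627],[0,0,-0.0627]], "twist": [[0,0,0],[0,0,0],[0,0,0],[0,0,0]]}}

```text
time: 2.55
tool_pos: [515.5, -164.7, 3.0]
tool_rot: [0.593, 0.806, -0.0, -0.0]
contact_force: [-0.3, -0.4, 0.1]
gripper_width: 56.2
grasp_force: 0.0
```

Request:
{"api": "carry_out", "payload": {"linear": [[0,0,0],[0,0,0],[0,0,0],[0,0,0],[0,0,0],[0,0,0]], "twist": [[0,0,0],[0,0,0],[0,0,0],[0,0,0],[0,0,0],[0,0,0]], "fingers": 0}}

```text
time: 3.15
tool_pos: [515.5, -164.5, 2.9]
tool_rot: [0.592, 0.806, 0.0, 0.0]
contact_force: [-0.6, 0.6, 4.7]
gripper_width: 19.0
grasp_force: 25.0
```

Scaled: 0.23 m / 0.75 = 0.3067, 0.225 m / 0.75 = 0.3, -0.19 rad / 3.1416 = -0.0605.

Request:
{"api": "carry_out", "payload": {"linear": [[0,0,0.04],[0,0,0.1067],[-0.0133,0.04,0.16],[-0.0333,0.1,0.2133],[-0.0533,0.16,0.2533],[-0.0733,0.22,0.2933],[-0.0933,0.28,0.3067],[-0.1,0.3,0.3067]], "twist": [[0,0,0],[0,0,0],[0,0,-0.0159],[0,0,-0.0318],[0,0,-0.0446],[0,0,-0.0573],[0,0,-0.0605],[0,0,-0.0605]]}}

```text
time: 3.95
tool_pos: [439.8, 62.8, 234.5]
tool_rot: [0.666, 0.746, 0.001, 0.001]
contact_force: [0.7, 0.1, -1.5]
gripper_width: 18.6
grasp_force: 25.0
```

Request:
{"api": "carry_out", "payload": {"linear": [[0,0,0],[0,0,0],[0,0,0]], "twist": [[0,0,0],[0,0,0],[0,0,0]]}}

```text
time: 4.25
tool_pos: [440.4, 59.6, 232.3]
tool_rot: [0.666, 0.746, -0.0, -0.0]
contact_force: [0.5, 0.5, -1.0]
gripper_width: 18.6
grasp_force: 25.0
```

Run:
```python
from rig import env
import cv2,numpy as np
s=env.get_state();print(s['time'],s['qpos'].round(2),s['tool_pos'],s['tool_rot'],s['gripper_width'],s['grasp_force'])
c=env.get_calibration('wrist');p,d=env.grab_frame('wrist');np.savez('pics/w2.npz',p=p,d=d,**c);cv2.imwrite('pics/w2.png',p[...,::-1])
```

```text
4.25 [ 0.23  0.05 -0.52  2.04  0.03  1.07 -0.19] [440.37651407  59.58769157 232.33373262] [ 6.66461559e-01  7.45539316e-01 -2.93066246e-04 -1.82961892e-04] 18.589876747923984 24.992225468158722
```

View pics/w2.png

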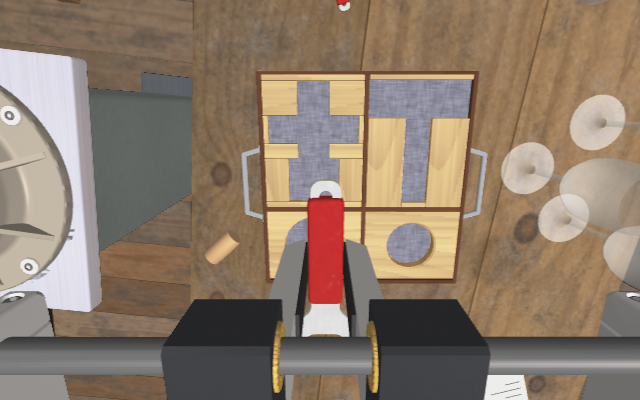

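Run:
```python
from h import *
p,d,c=load('pics/w2.npz'); H,S,V=[x.astype(int) for x in cv2.split(cv2.cvtColor(p,cv2.COLOR_RGB2HSV))]
W=cloud(c,d)
B=((H>100)&(H<150)&(S>20)&(V>70)).astype(np.uint8)
for n,(x0,y0,x1,y1) in dict(op=(255,72,364,205),ck=(366,72,480,206),jw=(380,215,440,270)).items():
    k=np.zeros_like(B);k[y0:y1,x0:x1]=B[y0:y1,x0:x1];q=np.argwhere(k)[:,::-1]
    for z in(18,11):
        X=ray(c,q,z)[:,:2].astype(np.float32);r=cv2.minAreaRect(X);print(n,z,X.mean(0).round(1),np.round(r[0],1),np.round(r[1],1),round(r[2],1))
ch=ray(c,[(267,115),(267,143),(360,115),(358,143)],25);print('chan',ch.mean(0),ch)
print('T corners',ray(c,[(368,81),(471,81),(367,117),(470,118)],25))
print('wood z',W[160,385],W[95,280],'rim',W[75,300],'floor',W[95,420],'wellfloor',W[245,410])
e=ray(c,[(258,72),(478,72),(268,282),(456,282)],30);print('tray',e,e.mean(0))
```

```text
op 18 [419.8 103.1] [421.8  98.1] [ 96.2 129. ] 7.8
op 11 [419.6 102.5] [421.6  97.4] [ 97.9 131.3] 7.8
ck 18 [531.7 135.7] [534.6 110.3] [106.9 131. ] 6.4
ck 11 [533.5 135.6] [536.5 109.8] [108.8 133.4] 6.4
jw 18 [546.3  -7.2] [546.6  -7.3] [50.9 48. ] 52.0
jw 11 [548.4  -9.8] [548.7  -9.9] [51.8 48.9] 52.0
chan [419.99943233 112.72443301  25.        ] [[369.86598392 121.9539933   25.        ]
 [371.8284682   92.51381049  25.        ]
 [468.20291983 132.93888365  25.        ]
 [470.10035738 103.4910446   25.        ]]
T corners [[471.74838232 167.72816384  25.        ]
 [577.97198473 179.59453628  25.        ]
 [475.89995867 131.72122785  25.        ]
 [585.20589239 142.89032307  25.        ]]
wood z [502.16286067  88.43865889  24.99000505] [382.05459088 143.75523495  24.97528407] rim [401.14184782 165.67240342  25.76211095] floor [529.95933826 160.5190516   16.91568797] wellfloor [551.29592167 -12.66502423  11.32006992]
tray [[358.72386033 163.47921635  30.        ]
 [581.2181067  188.33459158  30.        ]
 [384.75976258 -71.5263905   30.        ]
 [608.86042073 -46.49878814  30.        ]] [483.39053759  58.44715732  30.        ]
```

Scaled: -0.187 m / 0.75 = -0.2493, -0.18 m / 0.75 = -0.24.

Request:
{"api": "carry_out", "payload": {"linear": [[-0.0133,0.0347,-0.04],[-0.0267,0.0693,-0.0933],[-0.0267,0.0693,-0.1467],[-0.0267,0.0693,-0.2],[-0.0267,0.0693,-0.24],[-0.0267,0.0693,-0.2493],[-0.0267,0.0693,-0.2493],[-0.0267,0.0693,-0.2493]], "twist": [[0,0,0],[0,0,0],[0,0,0],[0,0,0],[0,0,0],[0,0,0],[0,0,0],[0,0,0]]}}

```text
time: 5.1
tool_pos: [421.2, 112.4, 46.7]
tool_rot: [0.666, 0.746, 0.0, 0.0]
contact_force: [0.8, 0.0, -0.5]
gripper_width: 18.6
grasp_force: 25.0
```

Scaled: -0.025 m / 0.75 = -0.0333, -0.023 m / 0.75 = -0.0307.

Request:
{"api": "carry_out", "payload": {"linear": [[-0.0013,-0.0013,-0.0133],[-0.0013,-0.0013,-0.024],[-0.0013,-0.0013,-0.0307],[-0.0013,-0.0013,-0.0333],[-0.0013,-0.0013,-0.0333]], "twist": [[0,0,0],[0,0,0],[0,0,0],[0,0,0],[0,0,0]]}}

```text
time: 5.6
tool_pos: [419.3, 111.5, 20.6]
tool_rot: [0.666, 0.746, -0.0, -0.0]
contact_force: [-0.6, -0.0, -0.1]
gripper_width: 18.7
grasp_force: 25.0
```

Request:
{"api": "carry_out", "payload": {"linear": [[0,0,0],[0,0,0],[0,0,0],[0,0,0],[0,0,0.04],[0,0,0.1067]], "twist": [[0,0,0],[0,0,0],[0,0,0],[0,0,0],[0,0,0],[0,0,0]], "fingers": 0.45}}

```text
time: 6.2
tool_pos: [417.4, 111.3, 99.7]
tool_rot: [0.666, 0.746, -0.002, -0.002]
contact_force: [1.6, 0.1, 0.9]
gripper_width: 42.3
grasp_force: 0.0
```

Scaled: -0.237 m / 0.75 = -0.316, -0.15 m / 0.75 = -0.2, 1.12 rad / 3.1416 = 0.3565.

Request:
{"api": "carry_out", "payload": {"linear": [[-0.0013,-0.04,0.04],[-0.0027,-0.08,0.0533],[-0.004,-0.12,0.0533],[-0.0053,-0.16,0.0533],[-0.0067,-0.2,0.0533],[-0.008,-0.24,0.0533],[-0.0093,-0.28,0.0533],[-0.0093,-0.316,0.04]], "twist": [[0,0,0.0446],[0,0,0.0891],[0,0,0.1337],[0,0,0.1783],[0,0,0.2228],[0,0,0.2674],[0,0,0.3119],[0,0,0.3565]], "fingers": 0.5}}

```text
time: 7.0
tool_pos: [412.8, -127.2, 131.5]
tool_rot: [0.198, 0.98, -0.0, 0.001]
contact_force: [0.6, 0.4, -0.9]
gripper_width: 46.9
grasp_force: 0.0
```

Scaled: -0.06 m / 0.75 = -0.08, -0.04 m / 0.75 = -0.0533, 0.526 rad / 3.1416 = 0.1674.

Request:
{"api": "carry_out", "payload": {"linear": [[0,0,-0.0267],[0,0,-0.0533],[0,0,-0.08],[0,0,-0.08],[0,0,-0.08],[0,0,-0.08]], "twist": [[0,0,0.0446],[0,0,0.0891],[0,0,0.1337],[0,0,0.1674],[0,0,0.1674],[0,0,0.1674]]}}

```text
time: 7.6
tool_pos: [412.6, -125.6, 70.9]
tool_rot: [-0.059, 0.998, -0.0, 0.0]
contact_force: [-0.3, 0.1, 0.2]
gripper_width: 46.7
grasp_force: 0.0
```

Run:
```python
from rig import env
import numpy as np
s=env.get_state();q=s['tool_rot'];print(s['tool_pos'],s['qpos'].round(2),np.degrees(2*np.arctan2(q[1],q[0]))-90,q)
```

```text
[ 412.56186303 -125.62019048   70.89605991] [ 0.66  0.27 -0.57  2.23  0.22  0.7   1.62] 96.74604862810176 [-5.88363805e-02  9.98267627e-01 -4.27085493e-05  1.50180337e-04]
```

Scaled: -0.062 m / 0.75 = -0.0827, -0.055 m / 0.75 = -0.0733, 0.07 rad / 3.1416 = 0.0223.

Request:
{"api": "carry_out", "payload": {"linear": [[-0.0027,0,-0.0267],[-0.0027,0,-0.0533],[-0.0027,0,-0.0733],[-0.0027,0,-0.0827],[-0.0027,0,-0.0827],[-0.0027,0,-0.0827]], "twist": [[0,0,0.0223],[0,0,0.0223],[0,0,0.0223],[0,0,0.0223],[0,0,0.0223],[0,0,0.0223]]}}

```text
time: 8.2
tool_pos: [410.8, -125.5, 9.3]
tool_rot: [-0.095, 0.995, -0.0, 0.0]
contact_force: [0.3, -0.5, -0.4]
gripper_width: 47.2
grasp_force: 0.0
```

Request:
{"api": "carry_out", "payload": {"linear": [[0,0,0],[0,0,0],[0,0,0],[0,0,0],[0,0,0],[0,0,0]], "twist": [[0,0,0],[0,0,0],[0,0,0],[0,0,0],[0,0,0],[0,0,0]], "fingers": 0, "squeeze": 45}}

```text
time: 8.8
tool_pos: [410.6, -125.6, 8.9]
tool_rot: [-0.095, 0.995, -0.0, 0.0]
contact_force: [-0.4, -0.8, 5.8]
gripper_width: 21.5
grasp_force: 45.0
```

Scaled: 0.13 m / 0.75 = 0.1733, 0.09 m / 0.75 = 0.12.

Request:
{"api": "carry_out", "payload": {"linear": [[0,0,0.0267],[0,0,0.0667],[0,0,0.12],[0,0,0.1733],[0,0,0.1733]], "twist": [[0,0,0],[0,0,0],[0,0,0],[0,0,0],[0,0,0]]}}

```text
time: 9.3
tool_pos: [412.6, -126.0, 142.8]
tool_rot: [-0.095, 0.995, -0.002, 0.003]
contact_force: [0.3, -0.6, -2.0]
gripper_width: 21.5
grasp_force: 45.0
```

Run:
```python
from rig import env
import cv2,numpy as np
s=env.get_state();print(s['time'],s['qpos'].round(2),s['tool_pos'],s['tool_rot'],s['gripper_width'],s['grasp_force'])
p,d=env.grab_frame('side')
cv2.imwrite('pics/s3.png',cv2.resize(p[60:290,210:450,::-1],None,fx=2.5,fy=2.5))
```

```text
9.3 [ 0.74  0.15 -0.63  2.17  0.12  0.86  1.8 ] [ 412.63902399 -126.02708656  142.82168061] [-0.09540462  0.99543341 -0.00162595  0.00276248] 21.545954050099994 44.99540678691119
```

View pics/s3.png

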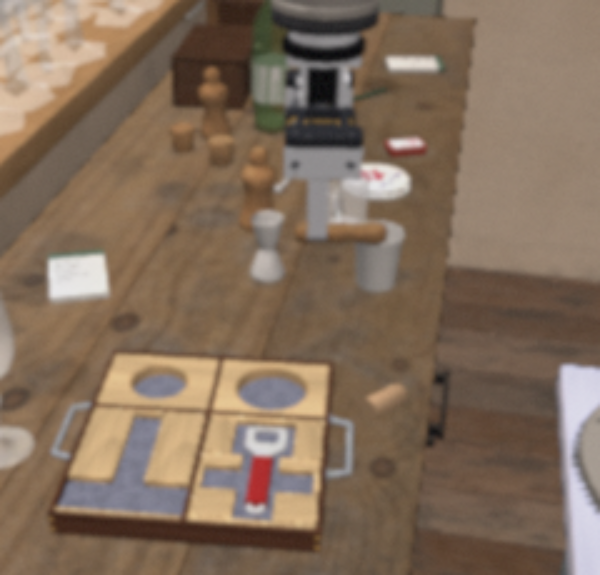

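Scaled: 0.283 m / 0.75 = 0.3773, 0.252 m / 0.75 = 0.336, -0.08 rad / 3.1416 = -0.0255.

Request:
{"api": "carry_out", "payload": {"linear": [[0.024,0.048,0],[0.048,0.096,0],[0.072,0.144,0],[0.096,0.192,0],[0.12,0.24,0],[0.144,0.288,0],[0.168,0.336,0],[0.1907,0.3773,-0.0267]], "twist": [[0,0,-0.0064],[0,0,-0.0127],[0,0,-0.0191],[0,0,-0.0255],[0,0,-0.0255],[0,0,-0.0255],[0,0,-0.0255],[0,0,-0.0255]]}}

```text
time: 10.15
tool_pos: [554.5, 159.9, 118.6]
tool_rot: [-0.056, 0.998, 0.0, 0.001]
contact_force: [1.1, -1.1, -0.8]
gripper_width: 21.5
grasp_force: 45.0
```

Scaled: -0.07 m / 0.75 = -0.0933, -0.06 m / 0.75 = -0.08.

Request:
{"api": "carry_out", "payload": {"linear": [[0,0,-0.0267],[0,0,-0.0533],[0,0,-0.08],[0,0,-0.0933],[0,0,-0.0933],[0,0,-0.0933]], "twist": [[0,0,0],[0,0,0],[0,0,0],[0,0,0],[0,0,0],[0,0,0]]}}

```text
time: 10.75
tool_pos: [553.3, 157.7, 48.7]
tool_rot: [-0.056, 0.998, 0.0, -0.0]
contact_force: [0.4, -0.8, -1.0]
gripper_width: 21.5
grasp_force: 45.0
```

Run:
```python
from rig import env
import cv2,numpy as np
c=env.get_calibration('wrist');p,d=env.grab_frame('wrist');np.savez('pics/w4.npz',p=p,d=d,**c);cv2.imwrite('pics/w4.png',p[...,::-1])
```

```text
(no output)
```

View pics/w4.png

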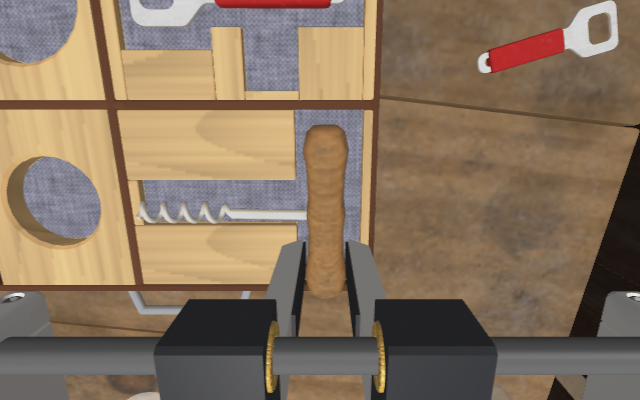

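Run:
```python
from h import *
p,d,c=load('pics/w4.npz')
print('shank',ray(c,[(290,215)],46),'tip',ray(c,[(140,213)],43),'handle end',ray(c,[(326,125)],50), ray(c,[(304,170),(347,170)],50))
print('trough',ray(c,[(240,181),(240,225),(285,181),(285,225)],25),'left end',ray(c,[(137,181),(140,225)],25),'handle trough',ray(c,[(297,150),(363,150)],25))
```

```text
shank [[532.13044027 135.86633656  46.        ]] tip [[541.07252886  53.62123728  43.        ]] handle end [[482.50726593 149.91873666  50.        ]] [[506.06090085 141.24093071  50.        ]
 [503.62857174 163.08306361  50.        ]]
trough [[521.25099162 103.4317287   25.        ]
 [548.57374932 104.67666195  25.        ]
 [518.32269759 129.72465508  25.        ]
 [545.53964791 131.90692877  25.        ]] left end [[527.95462741  43.24029963  25.        ]
 [555.31731571  44.15491679  25.        ]] handle trough [[499.48357261 135.12023549  25.        ]
 [495.29234379 172.76461325  25.        ]]
```

Scaled: -0.0215 m / 0.75 = -0.0287, -0.02 m / 0.75 = -0.0267.

Request:
{"api": "carry_out", "payload": {"linear": [[0,0,-0.0133],[0,0,-0.0213],[0,0,-0.0267],[0,0,-0.0287],[0,0,-0.0287]], "twist": [[0,0,0],[0,0,0],[0,0,0],[0,0,0],[0,0,0]]}}

```text
time: 11.3
tool_pos: [553.3, 157.4, 27.1]
tool_rot: [-0.056, 0.998, -0.0, -0.0]
contact_force: [-0.5, -0.5, -1.8]
gripper_width: 21.5
grasp_force: 45.0
```

Request:
{"api": "carry_out", "payload": {"linear": [[0,0,0],[0,0,0],[0,0,0],[0,0,0]], "twist": [[0,0,0],[0,0,0],[0,0,0],[0,0,0]], "fingers": 0.33}}

```text
time: 11.7
tool_pos: [553.5, 157.5, 27.3]
tool_rot: [-0.056, 0.998, -0.0, 0.0]
contact_force: [-1.1, 0.1, 0.1]
gripper_width: 31.0
grasp_force: 0.0
```

Scaled: 0.11 m / 0.75 = 0.1467, -0.1 m / 0.75 = -0.1333.

Request:
{"api": "carry_out", "payload": {"linear": [[0,0,0.0267],[0,0,0.08],[0,0,0.1467],[-0.0267,-0.0267,0.1467],[-0.0533,-0.08,0.1467],[-0.0733,-0.1333,0.1467],[-0.0733,-0.1333,0.1467]], "twist": [[0,0,0],[0,0,0],[0,0,0],[0,0,0],[0,0,0],[0,0,0],[0,0,0]]}}

```text
time: 12.4
tool_pos: [496.6, 52.0, 137.0]
tool_rot: [-0.053, 0.999, -0.002, -0.001]
contact_force: [-0.1, 0.2, -1.3]
gripper_width: 31.2
grasp_force: 0.0
```

Run:
```python
from rig import env
import cv2,numpy as np
c=env.get_calibration('wrist');p,d=env.grab_frame('wrist');np.savez('pics/w5.npz',p=p,d=d,**c);cv2.imwrite('pics/w5.png',p[...,::-1])
```

View pics/w5.png

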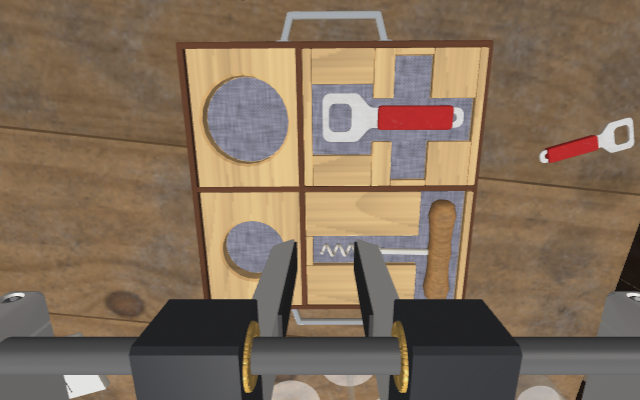

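Scaled: -0.32 m / 0.75 = -0.4267, -0.28 m / 0.75 = -0.3733, -0.63 rad / 3.1416 = -0.2005.

Request:
{"api": "carry_out", "payload": {"linear": [[-0.0213,-0.0533,0.0267],[-0.0427,-0.1067,0.0267],[-0.064,-0.16,0.0267],[-0.0853,-0.2133,0.0267],[-0.1067,-0.2667,0.0267],[-0.128,-0.32,0.0267],[-0.1493,-0.3733,0.0267],[-0.1707,-0.4267,0.0267]], "twist": [[0,0,-0.0318],[0,0,-0.0637],[0,0,-0.0955],[0,0,-0.1273],[0,0,-0.1592],[0,0,-0.191],[0,0,-0.2005],[0,0,-0.2005]], "fingers": 1, "squeeze": 20}}

```text
time: 13.25
tool_pos: [370.4, -263.5, 157.5]
tool_rot: [0.256, 0.967, -0.0, 0.0]
contact_force: [0.5, 0.2, -0.1]
gripper_width: 91.0
grasp_force: 0.0
```

Scaled: -0.04 m / 0.75 = -0.0533, -0.02 m / 0.75 = -0.0267.

Request:
{"api": "carry_out", "payload": {"linear": [[-0.004,-0.0133,0],[-0.008,-0.024,-0.0267],[-0.008,-0.024,-0.0533],[-0.008,-0.024,-0.0533],[-0.008,-0.024,-0.0533]], "twist": [[0,0,0],[0,0,0],[0,0,0],[0,0,0],[0,0,0]]}}

```text
time: 13.75
tool_pos: [365.1, -279.7, 117.4]
tool_rot: [0.256, 0.967, 0.0, -0.0]
contact_force: [-0.4, 0.4, 0.1]
gripper_width: 93.7
grasp_force: 0.0
```

Run:
```python
from h import *
p,d,c=load('pics/w5.npz')
print(ray(c,[(246,119),(254,248)],25),ray(c,[(205,119),(289,119),(246,76),(246,163),(225,248),(283,248)],25))
from rig import env
s=env.get_state();q=s['tool_rot'];print(s['tool_pos'],s['qpos'].round(2),np.degrees(2*np.arctan2(q[1],q[0]))-90)
```

```text
[[433.32473859 -19.42904999  25.        ]
 [544.2658022   -7.35535603  25.        ]] [[436.79605227 -52.28727967  25.        ]
 [429.68705628  15.00396642  25.        ]
 [400.7088023  -20.88479386  25.        ]
 [468.93270759 -17.83976302  25.        ]
 [547.01585443 -33.0559416   25.        ]
 [541.51745991  18.32924922  25.        ]]
[ 365.134482   -279.68066037  117.44954319] [ 0.88  0.21 -0.41  2.14  0.12  0.81  1.46] 60.376156485524916
```

Scaled: -0.095 m / 0.75 = -0.1267, -0.085 m / 0.75 = -0.1133.

Request:
{"api": "carry_out", "payload": {"linear": [[-0.0027,-0.0093,0],[-0.0027,-0.0093,-0.0133],[-0.0027,-0.0093,-0.04],[-0.0027,-0.0093,-0.08],[-0.0027,-0.0093,-0.1133],[-0.0027,-0.0093,-0.1267],[-0.0027,-0.0093,-0.1267]], "twist": [[0,0,0],[0,0,0],[0,0,0],[0,0,0],[0,0,0],[0,0,0],[0,0,0]]}}

```text
time: 14.45
tool_pos: [361.9, -287.0, 21.3]
tool_rot: [0.256, 0.967, 0.0, -0.001]
contact_force: [0.3, -0.3, 0.7]
gripper_width: 94.2
grasp_force: 0.0
```

Request:
{"api": "carry_out", "payload": {"linear": [[0,0,0],[0,0,0],[0,0,0],[0,0,0],[0,0,0],[0,0,0]], "twist": [[0,0,0],[0,0,0],[0,0,0],[0,0,0],[0,0,0],[0,0,0]], "fingers": 0}}

```text
time: 15.05
tool_pos: [362.7, -287.6, 22.5]
tool_rot: [0.256, 0.967, -0.0, 0.0]
contact_force: [0.7, 0.3, 4.8]
gripper_width: 57.3
grasp_force: 20.0
```

Scaled: 0.267 m / 0.75 = 0.356, 0.23 m / 0.75 = 0.3067.

Request:
{"api": "carry_out", "payload": {"linear": [[0,0,0.04],[0.0133,0.0133,0.0933],[0.0467,0.0667,0.1333],[0.08,0.1267,0.1467],[0.0933,0.1867,0.1467],[0.1,0.2467,0.1467],[0.1,0.3067,0.1467],[0.096,0.356,0.1333]], "twist": [[0,0,0],[0,0,0],[0,0,0],[0,0,0],[0,0,0],[0,0,0],[0,0,0],[0,0,0]]}}

```text
time: 15.85
tool_pos: [435.0, -18.1, 123.0]
tool_rot: [0.256, 0.967, 0.0, 0.001]
contact_force: [0.3, 0.1, -1.8]
gripper_width: 57.4
grasp_force: 20.0
```

Scaled: -0.05 m / 0.75 = -0.0667, -0.04 m / 0.75 = -0.0533.

Request:
{"api": "carry_out", "payload": {"linear": [[0,0,-0.0267],[0,0,-0.0533],[0,0,-0.0667],[0,0,-0.0667],[0,0,-0.0667]], "twist": [[0,0,0],[0,0,0],[0,0,0],[0,0,0],[0,0,0]]}}

```text
time: 16.35
tool_pos: [434.5, -20.6, 72.6]
tool_rot: [0.257, 0.967, 0.0, -0.0]
contact_force: [1.0, 0.3, -1.2]
gripper_width: 57.6
grasp_force: 20.0
```

Run:
```python
from rig import env
import cv2,numpy as np
c=env.get_calibration('wrist');p,d=env.grab_frame('wrist');np.savez('pics/w6.npz',p=p,d=d,**c);cv2.imwrite('pics/w6.png',p[...,::-1])
print(env.get_state()['tool_pos'])
```

```text
[434.80398327 -20.68498666  72.82368291]
```

View pics/w6.png

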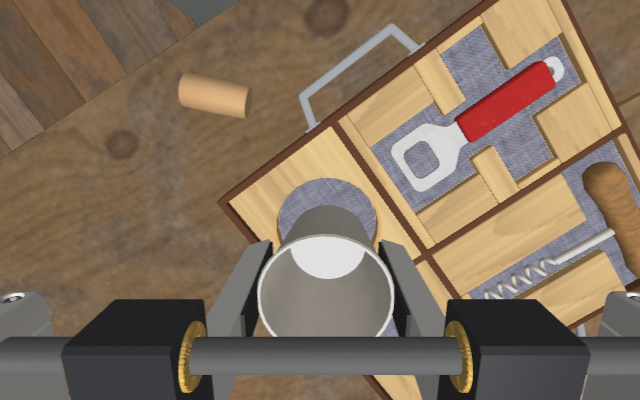

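Request:
{"api": "carry_out", "payload": {"linear": [[0,0,-0.02],[0,0,-0.0373],[0,0,-0.048],[0,0,-0.052],[0,0,-0.052]], "twist": [[0,0,0],[0,0,0],[0,0,0],[0,0,0],[0,0,0]]}}

```text
time: 16.9
tool_pos: [434.7, -20.3, 33.2]
tool_rot: [0.256, 0.967, 0.0, -0.0]
contact_force: [-0.8, -0.3, -1.3]
gripper_width: 57.7
grasp_force: 20.0
```

Request:
{"api": "carry_out", "payload": {"linear": [[0,0,0],[0,0,0],[0,0,0],[0,0,0],[0,0,0]], "twist": [[0,0,0],[0,0,0],[0,0,0],[0,0,0],[0,0,0]], "fingers": 0.9}}

```text
time: 17.4
tool_pos: [434.4, -20.6, 33.2]
tool_rot: [0.256, 0.967, -0.0, 0.0]
contact_force: [-0.3, 0.2, 0.1]
gripper_width: 84.3
grasp_force: 0.0
```

Scaled: -0.2 m / 0.75 = -0.2667, -0.16 m / 0.75 = -0.2133.

Request:
{"api": "carry_out", "payload": {"linear": [[0,0,0.04],[0,0,0.0933],[0,0,0.1467],[0.0133,-0.0533,0.16],[0.0267,-0.1067,0.16],[0.04,-0.16,0.16],[0.0533,-0.2133,0.16],[0.0667,-0.2667,0.16]], "twist": [[0,0,0],[0,0,0],[0,0,0],[0,0,0],[0,0,0],[0,0,0],[0,0,0],[0,0,0]]}}

```text
time: 18.2
tool_pos: [484.5, -222.4, 153.3]
tool_rot: [0.256, 0.967, -0.0, 0.0]
contact_force: [1.0, 0.5, 0.9]
gripper_width: 84.6
grasp_force: 0.0
```

Scaled: -0.06 m / 0.75 = -0.08, -0.04 m / 0.75 = -0.0533.

Request:
{"api": "carry_out", "payload": {"linear": [[0.0067,-0.04,0],[0.0133,-0.08,-0.0267],[0.0133,-0.08,-0.0533],[0.0133,-0.08,-0.0533],[0.0133,-0.08,-0.0533]], "twist": [[0,0,0],[0,0,0],[0,0,0],[0,0,0],[0,0,0]]}}

```text
time: 18.7
tool_pos: [494.4, -279.8, 113.4]
tool_rot: [0.256, 0.967, 0.0, -0.0]
contact_force: [-0.5, -0.6, 0.3]
gripper_width: 84.8
grasp_force: 0.0
```

Scaled: -0.091 m / 0.75 = -0.1213, -0.08 m / 0.75 = -0.1067.

Request:
{"api": "carry_out", "payload": {"linear": [[0.0013,0,-0.04],[0.0013,0,-0.08],[0.0013,0,-0.1067],[0.0013,0,-0.1213],[0.0013,0,-0.1213],[0.0013,0,-0.1213]], "twist": [[0,0,0],[0,0,0],[0,0,0],[0,0,0],[0,0,0],[0,0,0]]}}

```text
time: 19.3
tool_pos: [496.2, -280.5, 23.4]
tool_rot: [0.256, 0.967, -0.0, 0.001]
contact_force: [-0.4, -0.2, -0.5]
gripper_width: 84.5
grasp_force: 0.0
```

Request:
{"api": "carry_out", "payload": {"linear": [[0,0,0],[0,0,0],[0,0,0],[0,0,0],[0,0,0],[0,0,0],[0,0,0]], "twist": [[0,0,0],[0,0,0],[0,0,0],[0,0,0],[0,0,0],[0,0,0],[0,0,0]], "fingers": 0}}

```text
time: 20.0
tool_pos: [495.4, -280.5, 22.2]
tool_rot: [0.256, 0.967, -0.0, -0.0]
contact_force: [-0.5, -0.1, 1.9]
gripper_width: 40.3
grasp_force: 20.0
```

Scaled: 0.272 m / 0.75 = 0.3627, 0.23 m / 0.75 = 0.3067.

Request:
{"api": "carry_out", "payload": {"linear": [[0,0,0.04],[0.0067,0.0133,0.0933],[0.016,0.0667,0.1333],[0.0267,0.1267,0.1467],[0.0373,0.1867,0.1467],[0.048,0.2467,0.1467],[0.0587,0.3067,0.1467],[0.0693,0.3627,0.1333]], "twist": [[0,0,0],[0,0,0],[0,0,0],[0,0,0],[0,0,0],[0,0,0],[0,0,0],[0,0,0]]}}

```text
time: 20.8
tool_pos: [548.1, -6.5, 123.2]
tool_rot: [0.256, 0.967, 0.0, 0.001]
contact_force: [1.8, -0.1, 0.0]
gripper_width: 40.2
grasp_force: 20.0
```

Scaled: -0.05 m / 0.75 = -0.0667, -0.04 m / 0.75 = -0.0533.

Request:
{"api": "carry_out", "payload": {"linear": [[0,0,-0.0267],[0,0,-0.0533],[0,0,-0.0667],[0,0,-0.0667],[0,0,-0.0667]], "twist": [[0,0,0],[0,0,0],[0,0,0],[0,0,0],[0,0,0]]}}

```text
time: 21.3
tool_pos: [547.6, -8.7, 72.6]
tool_rot: [0.257, 0.967, 0.0, 0.0]
contact_force: [1.0, -1.2, 0.0]
gripper_width: 40.2
grasp_force: 20.0
```

Run:
```python
from rig import env
import cv2,numpy as np
c=env.get_calibration('wrist');p,d=env.grab_frame('wrist');np.savez('pics/w7.npz',p=p,d=d,**c);cv2.imwrite('pics/w7.png',p[...,::-1])
print(env.get_state()['tool_pos'])
```

```text
[547.86687019  -8.73300055  72.96393641]
```

View pics/w7.png

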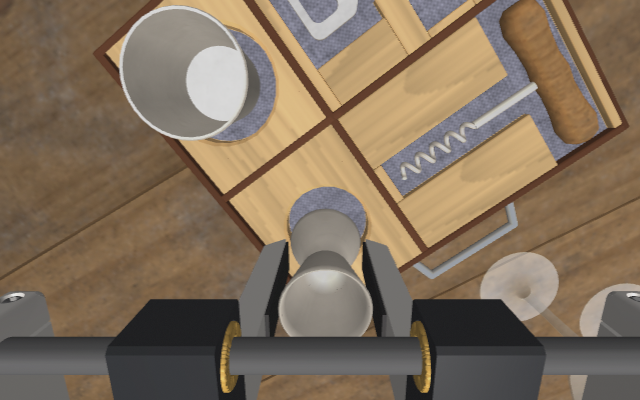

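Run:
```python
from h import *
p,d,c=load('pics/w7.npz')
e=(p.astype(int)); H,S,V=cv2.split(cv2.cvtColor(p,cv2.COLOR_RGB2HSV))
W=cloud(c,d)
# well edge: wood points at z~25 bordering; take wood mask boundary via height
hi=((abs(W[...,2]-25)<2)&(S>70)).astype(np.uint8)
cnt=[]
for a in np.linspace(np.pi,2*np.pi,25):
    for r in range(15,80):
        u,v=int(327+r*np.cos(a)),int(228+r*np.sin(a))
        if hi[v,u] and hi[int(v+2*np.sin(a)),int(u+2*np.cos(a))]: cnt.append((u,v));break
X=ray(c,cnt,25)[:,:2]
from scipy.optimize import least_squares
f=least_squares(lambda q:np.hypot(*(X-q[:2]).T)-q[2],[547,-8,29],loss='soft_l1');print('well',f.x,np.abs(f.fun).round(1))
b=np.array([(290,238),(361,238),(325.5,209)]);print('foot',ray(c,b,51))
```

```text
well [546.55070637  -7.32791163  28.00821335] [0.3 0.3 0.1 0.3 0.2 0.4 0.1 0.3 0.1 0.  0.1 0.1 0.5 0.4 0.4 0.1 0.3 0.3
 0.  0.2 0.1 0.2 0.2 0.3 0.3]
foot [[534.30167717 -26.84964968  51.        ]
 [555.77871128  10.67935734  51.        ]
 [529.06717342   1.04908864  51.        ]]
```

Scaled: -0.039 m / 0.75 = -0.052, -0.036 m / 0.75 = -0.048.

Request:
{"api": "carry_out", "payload": {"linear": [[0,0.0013,-0.02],[0,0.0013,-0.0373],[0,0.0013,-0.048],[0,0.0013,-0.052],[0,0.0013,-0.052]], "twist": [[0,0,0],[0,0,0],[0,0,0],[0,0,0],[0,0,0]]}}

```text
time: 21.85
tool_pos: [547.1, -7.6, 32.7]
tool_rot: [0.256, 0.967, -0.0, -0.0]
contact_force: [-0.2, -0.7, 0.6]
gripper_width: 39.8
grasp_force: 20.0
```

Request:
{"api": "carry_out", "payload": {"linear": [[0,0,0],[0,0,0],[0,0,0],[0,0,0],[0,0,0]], "twist": [[0,0,0],[0,0,0],[0,0,0],[0,0,0],[0,0,0]], "fingers": 0.75}}

```text
time: 22.35
tool_pos: [547.4, -7.5, 33.2]
tool_rot: [0.256, 0.967, -0.0, 0.0]
contact_force: [0.6, 0.2, -1.1]
gripper_width: 70.3
grasp_force: 0.0
```

Scaled: 0.18 m / 0.75 = 0.24, 0.17 m / 0.75 = 0.2267.

Request:
{"api": "carry_out", "payload": {"linear": [[0,0,0.04],[0,0,0.0933],[0,0,0.1467],[-0.02,-0.0533,0.1867],[-0.04,-0.1067,0.2267],[-0.06,-0.16,0.24],[-0.0667,-0.1733,0.24],[-0.0667,-0.1733,0.24]], "twist": [[0,0,0],[0,0,0],[0,0,0],[0,0,0],[0,0,0],[0,0,0],[0,0,0],[0,0,0]]}}

```text
time: 23.15
tool_pos: [496.7, -139.6, 213.5]
tool_rot: [0.258, 0.966, -0.0, 0.0]
contact_force: [0.6, 0.6, 0.3]
gripper_width: 70.7
grasp_force: 0.0
```

Scaled: -0.26 m / 0.75 = -0.3467, -0.23 m / 0.75 = -0.3067.

Request:
{"api": "carry_out", "payload": {"linear": [[0,-0.0533,0],[0,-0.12,0],[0,-0.1867,0],[0,-0.24,0],[0,-0.3067,0],[0,-0.3467,0],[0,-0.3467,0]], "twist": [[0,0,0],[0,0,0],[0,0,0],[0,0,0],[0,0,0],[0,0,0],[0,0,0]]}}

```text
time: 23.85
tool_pos: [497.0, -400.6, 211.6]
tool_rot: [0.258, 0.966, 0.0, -0.001]
contact_force: [-0.2, 1.1, 0.1]
gripper_width: 70.4
grasp_force: 0.0
```

Run:
```python
from rig import env
from h import *
c=env.get_calibration('top');p,d=env.grab_frame('top');W=cloud(c,d)
ps,ds=env.grab_frame('side');cs=env.get_calibration('side');Ws=cloud(cs,ds)
a=cv2.resize(p[130:245,225:345,::-1],(480,460),interpolation=cv2.INTER_CUBIC);b=cv2.resize(ps[190:290,225:355,::-1],(310,238),interpolation=cv2.INTER_CUBIC)
o=np.zeros((460,790,3),np.uint8);o[:,:480]=a;o[:238,480:]=b;cv2.imwrite('pics/f.png',o)
for n,(x,y,z) in dict(jig=(546.5,-7.5,50),beak=(434.5,-20,50),cork=(530,157,30),open=(419,117,27),mill=(535,-400,60),tum=(421,-404,60)).items():
  for w in(W,Ws):
    m=(np.hypot(w[...,0]-x,w[...,1]-y)<42)&(w[...,2]>z)&(w[...,2]<130);X=w[m]
    if len(X): print(n,len(X),X.min(0).round(1),X.max(0).round(1))
```

```text
jig 167 [529.  -24.9  50.3] [567.4  11.7  91.1]
jig 230 [528.3 -30.9  50. ] [566.6  13.1  88.7]
beak 127 [405.9 -47.4  50.6] [463.    9.4  83.5]
beak 446 [405.1 -50.9  50. ] [463.1  10.2  81.5]
cork 246 [488.3 115.5  30.2] [571.5 181.2  45.3]
cork 313 [488.2 118.   30.1] [571.6 171.1  42. ]
open 225 [379.4  78.9  27. ] [454.5 152.5  35. ]
open 170 [381.1  75.8  27. ] [433.7 151.2  32.3]
mill 235 [ 511.8 -426.7   69.2] [ 556.1 -381.4  115.1]
mill 176 [ 509.7 -416.2   60.3] [ 555.1 -379.1  112.4]
tum 214 [ 389.8 -435.4   60. ] [ 453.2 -370.9   88.8]
tum 257 [ 389.1 -438.9   60.6] [ 452.2 -366.2   85.5]
```

View pics/f.png

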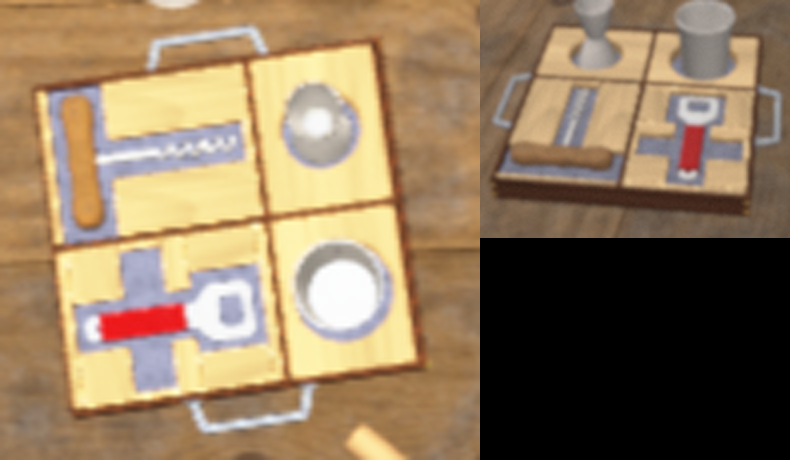

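All four pieces are in place: the jigger and beaker are upright with rims at about 88 and 81 mm, the corkscrew and opener lie in their beds, and the mill and tumbler have not moved.

```bash
python3 -c "
from rig import env
print(env.hand_in())"
```

```text
the job is handed in; nothing more can be done
None
```

I packed the tray and handed the job in at about 24 s. The corkscrew and opener lie in their beds, the jigger and beaker stand in their wells, and the mill and tumbler stayed where they were; the hand-in returned no verdict.

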